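# Shut and lock the vial drawers

### The arm

A 6-joint arm with a two-finger parallel gripper is mounted at the origin on a cart in front of the work surface, level with it; the furniture and walls round the work are solid. World frame = base frame: x ahead of the robot, y to its left, z up, the work surface at z = 0. Lengths are in mm, angles in rad, forces in N, time in s.
With the tool pointing down it reaches from about 325 to 750 mm from the base axis. Payload 7.6 kg.
Tool frame: the origin (TCP) lies on the centre line of the jaws, within the pads' length; the fingertips stand r.tips_ahead ahead of it and the grasp point (between the pads) lies 2 mm behind it (r.tips_ahead is the distance from the TCP to the fingertips, in mm); z points along the fingers, y is the line along which they close (so a half turn about z gives the same grasp; the last joint's range is limited). The gripper opens to 85 mm and grips with 20 to 120 N. Pads are 22 mm wide; open, the fingers measure 114 mm over their backs; the gripper's body (76 mm by 85 mm) begins 54 mm behind the grasp point. The pads swing forward as they close: fully open they stand 13 mm farther back than shut.
Start: joints at [1.042, 0.052, 1.401, -0, 1.689, -0.07], TCP at [232.495, 470.734, 248.323] pointing down, gripper open.
Joint ranges: [-2.9, 2.9], [-0.91, 2.17], [0.12, 2.37], [-1.06, 4.2], [0.26, 2.73], [-2.93, 2.93]. Speed limits (rad/s): [2.57, 2.57, 3.01, 3.14, 3.14, 3.14].

### API

Orientations are given as a rotation vector (axis times angle).
In Python, from workcell import get_state, vision, job, r gives the robot as it stands.
- The arm moves only by the tool arm_command, never from a script. Its argument "commands" is a list that holds one entry, the list of rows, each a list of 7 numbers: the shift along the tool's x, y, z in cm, then the turn, a rotation vector about the tool's x, y, z in degrees, then the closure, from 0 (fully open) to 1 (shut). A call has 1 to 10 rows; each row shifts and turns the commanded pose from where the row before left it, along the tool's axes as they then stand; what a row does not reach is not made up. A row lasts 1/10 s, in which the tool goes at most 50 mm and 8.59 degrees, less where a joint would pass 70% of its speed; a pose out of reach is approached as far as the arm can. A call with a gripper value outside its range is refused whole. The fingers move at their own pace and stop on an object; "squeeze" is the grip in N (left out, the last holds). Time passes only in rows, so rows that do not move let the fingers close. It gives the time, the measured TCP pose, the force, the opening and the grip force at its end, in the units of the state.
- get_state(): the state, without advancing time (a new reading comes with each control period).
- vision.snapshot(name): name is "side" or "top" or "wrist"; returns the picture (480x640x3 uint8, blue, green, red); there is no depth.
- vision.camera_info(name): a dict with "vertical_fov" (degrees; the focal length in pixels is half the picture's height over the tangent of half this angle, whatever the lens; pixels are square), "cx", "cy" (the principal point, pixels), "extrinsics" (4x4, takes a point from camera to world coordinates). Camera axes: x right, y up, looking along -z (the intrinsics and any distortion apply to the point x, -y, -z); pixel columns grow to the right and rows downward; lengths in mm; the calibration is good to about 2 mm. A picture is of the moment at which its call begins: read the wrist's pose just before it. camera_info takes no time and is no camera call; for the wrist camera it gives the pose at the moment of the call.
- job.close_job(): hands the job in; it is judged then, once.
The state is a dict: "clock": time; "qpos": joint angles; "qvel": joint speeds; "joint_torque": joint torques, N m; "eef_pos": TCP position; "tool_rot": TCP orientation; "contact_force": force on the tool from outside, world axes, zero at the start; "ft_torque": the same for the moment, N m; "gripper_width": opening from 0.0 (shut) to 1.0 (fully open); "grasp_force": force on a finger pad.
Only numpy, scipy, OpenCV 4.12 (cv2) and the standard library are available. Lean on these libraries where they do the work, as an engineer would, in place of code of your own. Each camera call takes 0.05 s, during which the arm holds its last target. There are 200 camera calls.

### The job

Close up the small grey vial store with the fingertips: push both of its drawers (blue and white front) fully home, in either order, and only then push the orange post on its top sideways to the right, as far as it goes, so that the steel bar hooks in front of both drawers and locks them. Push gently throughout, do not slam or press hard at the stops, and do not pinch or lift anything; leave the things standing on the store and round it where they are.

Things in the scene. Friction and masses are not known exactly. Their poses are not given: they have to be found in the camera images.
- unit: the vial store, a grey two-drawer steel unit fixed to the worktop: 130 mm deep (its x), 260 mm wide (its y), top 85 mm above the worktop. Origin: centre of its underside; x points to its back, y to its left seen from the front, z up. The plane of its front is at x = -65 mm
- drawer_left (a joint): how far the left drawer (blue front) stands out, m: 0 fully home, flush with the front of the unit, grows as it comes out along the unit's -x, at most 0.075. It slides level with about 1.5 N friction and stays where it is left; shut, it meets a hard stop. It carries upright vials in foam, fixed, lower than its front
- drawer_right (a joint): the same for the right drawer (white front)
- front_left (a point): middle of the outer face of the blue drawer front, 41 mm above the worktop; moves with the drawer. The front is a flat upright plate without a handle, 91 mm wide, 10 mm thick, from 11 to 70 mm above the worktop, facing the unit's -x. Centred 59 mm to the unit's y
- front_right (a point): the same point of the white drawer front, 59 mm to the unit's -y
- lockbar (a joint): travel of the steel lock bar on top of the unit, m: about 0 unlocked, 0.040 locked (hard stop); grows as the bar slides along the unit's -y (to the right seen from the front). About 1.5 N friction, stays where it is left. Its two hook tabs, 16 mm wide, hang on arms 6 mm proud of the unit's front down to 61 mm above the worktop; unlocked they stand before the left and middle uprights of the unit, locked they stand before the drawer fronts
- lock_post (a point): middle of the top of the orange post on the lock bar, 113 mm above the worktop; moves with the bar. The post is 18 mm (unit's x) by 12 mm (unit's y) and stands 22 mm above the bar, whose top is 91 mm above the worktop (guide staples reach 94 mm). It sits 25 mm in front of the unit's centre; left of it and in front of it the unit's top is free but for the bar; the vial stands at least 40 mm behind its middle
- vial: bystander: small glass vial with a white cap, 21 mm wide, 48 mm tall, standing loose on top of the unit near the back left; origin under its centre
- boat: bystander: white square weighing boat, 68 x 68 x 16 mm, lying loose on top of the unit near the back right; origin under its centre
- flask: bystander: glass conical flask with pink contents, 65 mm wide, 105 mm tall, on the worktop to the right; origin under its centre
- buffer: bystander: small bottle with a red cap, 38 mm wide, 86 mm tall, on the worktop to the right; origin under its centre
- bottle: bystander: clear bottle with a red screw cap, 56 mm wide, 109 mm tall, on the worktop to the right; origin under its centre
- bench_timer: bystander: small beige timer, 58 x 64 x 16 mm, on the worktop at the left; origin under its centre
- pipette_bulb: bystander: red rubber pipette filler, 100 x 54 x 47 mm, on the worktop right of the unit; origin at its underside

How it is judged:
By the outcome, as a careful person would: the job done as asked, in the order asked, and still so for the second after the job is handed in, with the robot touching nothing.
It also fails if it takes over 51 s, if anything falls off the work surface, if the arm or the gripper's body presses on something with over 40 N, if the wrist force passes 120 N, or if a joint passes its speed limit or range.

## Working session

There is one attempt and no reset: what is moved stays moved. The work goes in short steps, Python scripts to look and compute and a tool call to move; the robot and the scene stay as the last step left them, time stands still between calls to the robot, and variables do not carry over. Pictures are saved under pics/ and viewed, at most 10 in all, crops included, and the job is handed in when it is done.

Besides the shell and the picture viewer there is one more tool, called after "Emit:" as name([rows], argument=value, ...), one row to a line, values as JSON. arm_command: Moves the arm, as the interface text tells. Its arguments: {"type":"object","properties":{"commands":{"type":"array","items":{"type":"array","items":{"type":"array","items":{"type":"number"}}}},"squeeze":{"type":"number"}},"required":["commands"]}

```bash
mkdir -p pics; ls; python3 - <<'E'
from workcell import get_state, vision, job, r
import cv2,numpy as np
print(get_state(), r.tips_ahead)
for n in("side","top"):
    cv2.imwrite(f"pics/{n}1.png",vision.snapshot(n)); i=vision.camera_info(n); print(n,i)
E
```

```text
pics
{'clock': 0.0, 'qpos': array([ 1.04170646e+00,  5.27805085e-02,  1.40171024e+00,  3.92559671e-06,
        1.68861170e+00, -7.02980505e-02]), 'qvel': array([ 3.79263519e-04,  4.73377888e-04, -7.81360283e-05,  2.02445935e-03,
       -4.92547733e-04,  1.46292273e-03]), 'joint_torque': array([ 7.15853985e-04, -3.81654525e+01, -3.60193670e+01, -6.69464066e-05,
        6.07046590e-03,  1.27468095e-06]), 'eef_pos': array([232.34294638, 470.48238901, 247.50917072]), 'tool_rot': array([-7.14261465e-01, -3.05885698e+00,  2.26373807e-03]), 'contact_force': array([ 0.37595363,  0.64245694, -0.52850312]), 'ft_torque': array([-0.01438045, -0.02071019,  0.02308433]), 'grasp_force': 0.0, 'gripper_width': 0.9983547776667167} 17.0
side {'vertical_fov': 46.5216614134458, 'cx': 321.291462389837, 'cy': 238.74850481739082, 'extrinsics': array([[-9.97224869e-01,  4.59972167e-03, -7.43061431e-02,
         4.57480987e+02],
       [-6.98795108e-02, -4.02096926e-01,  9.12926566e-01,
         1.34666758e+03],
       [-2.56790636e-02,  9.15585553e-01,  4.01302481e-01,
         6.37113810e+02],
       [ 0.00000000e+00,  0.00000000e+00,  0.00000000e+00,
         1.00000000e+00]])}
top {'vertical_fov': 48.961475754709056, 'cx': 325.7807750732434, 'cy': 245.42928470512518, 'extrinsics': array([[-2.71665428e-02,  9.95210170e-01, -9.39079108e-02,
         4.24098831e+02],
       [-9.99579789e-01, -2.60948535e-02,  1.26215513e-02,
         1.02740195e+02],
       [ 1.01105830e-02,  9.42113336e-02,  9.95500879e-01,
         1.48385440e+03],
       [ 0.00000000e+00,  0.00000000e+00,  0.00000000e+00,
         1.00000000e+00]])}
```

View pics/side1.png

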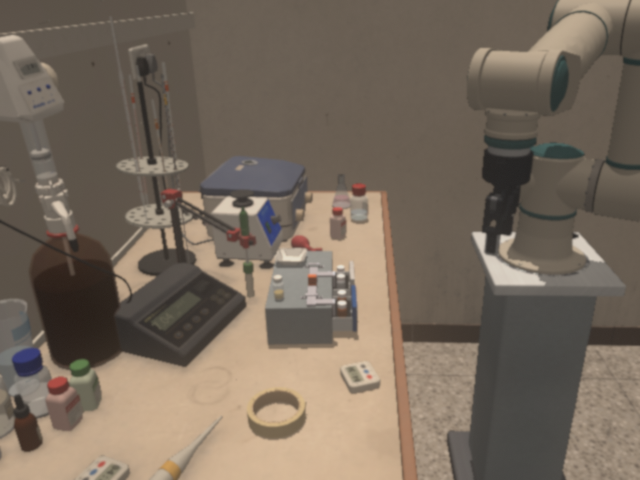

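View pics/top1.png

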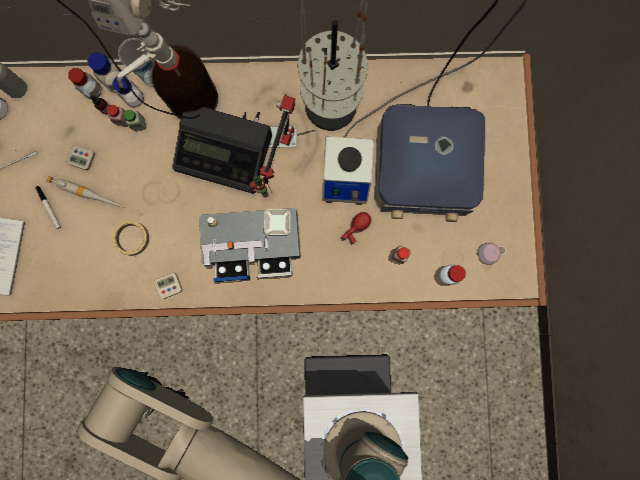

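The side view shows the unit at about (305,300), with both drawers towards the robot. In the top view the unit spans (200..300, 208..263), with the orange post at (230,245), the blue front at (231,280) and the white front at (275,275).

```bash
cat > h.py <<'E'
import numpy as np,cv2
from workcell import get_state, vision, job, r
def ray(n,u,v,z,info=None):
    i=info or vision.camera_info(n); E=np.array(i["extrinsics"]); f=240/np.tan(np.radians(i["vertical_fov"]/2))
    d=E[:3,:3]@np.array([(u-i["cx"])/f,-(v-i["cy"])/f,-1]); o=E[:3,3]
    return (o+d*(z-o[2])/d[2]).round(1)
E
python3 - <<'E'
from h import *
im=cv2.imread("pics/top1.png")[195:295,190:315]
cv2.imwrite("pics/crop1.png",cv2.resize(im,None,fx=6,fy=6,interpolation=cv2.INTER_CUBIC))
hsv=cv2.cvtColor(im,cv2.COLOR_BGR2HSV)
m=cv2.inRange(hsv,(3,170,120),(18,255,255)); ys,xs=np.nonzero(m); print("orange",len(xs),xs.mean()+190,ys.mean()+195,ray("top",xs.mean()+190,ys.mean()+195,113))
m=cv2.inRange(hsv,(100,150,50),(130,255,255)); ys,xs=np.nonzero(m);print("blue",cv2.minAreaRect(np.c_[xs+190,ys+195].astype(np.float32)))
for p in[(200,212),(298,208),(300,257),(203,263)]: print(ray("top",*p,85))
E
```

```text
orange 23 229.73913043478262 244.3913043478261 [562.7 335.7 113. ]
blue ((231.03805541992188, 278.0329895019531), (3.348611354827881, 34.12733840942383), 85.91438293457031)
[654.7 419.   85. ]
[658.8 156.8  85. ]
[527.  154.4  85. ]
[517.8 411.7  85. ]
```

View pics/crop1.png

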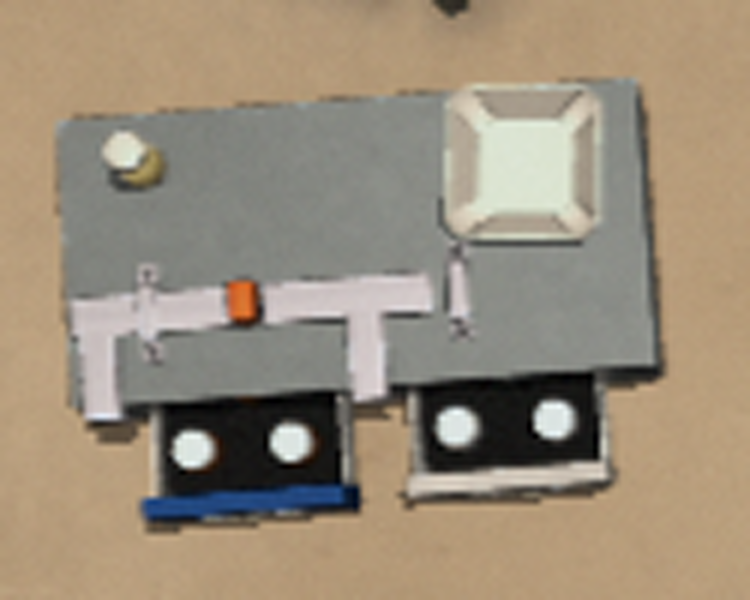

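The crop shows the vial top-left, the boat top-right, and both drawers out by about 40 mm. The blue front's outer top edge runs (145,518)-(357,503) in the crop, and the white one's (407,497)-(610,482).

```bash
python3 - <<'E'
from h import *
P=lambda u,v,z:ray("top",190+u/6,195+v/6,z)
bl,br,fr,fl=[P(*p,85) for p in[(60,120),(638,80),(658,372),(75,405)]]
c=(bl+br+fr+fl)/4; a=np.arctan2(*( (bl+fl-br-fr)[[1,0]]))-np.pi/2
ax=(bl+br-fl-fr); print(bl,br,fr,fl,c,np.degrees(a),np.degrees(np.arctan2(ax[1],ax[0])),np.linalg.norm(bl-br),np.linalg.norm(bl-fl))
R=np.array([[np.cos(a),-np.sin(a)],[np.sin(a),np.cos(a)]])
L=lambda p:(R.T@(p-c)[:2]).round(1)
post=P(242,302,113)
pts=dict(post=post,bl1=P(145,507,70),bl2=P(357,492,70),w1=P(407,488,70),w2=P(610,472,70),vial=P(125,150,133))
for k,v in pts.items(): print(k,v,L(v))
for y in(59,-59): print("front home",(R@np.array([-65,y])+c[:2]).round(1))
E
```

```text
[646.6 419.   85. ] [658.  161.3  85. ] [527.  155.3  85. ] [519.2 413.   85. ] [587.7  287.15  85.  ] 2.133431332856891 2.6588843942434015 257.95203042426317 127.54120902672985
post [560.2 334.2 113. ] [-25.7  48. ]
bl1 [473.9 385.5  70. ] [-110.1  102.5]
bl2 [478.  291.1  70. ] [-109.5    8. ]
w1 [479.2 268.9  70. ] [-109.1  -14.2]
w2 [483.9 178.2  70. ] [-107.8 -105. ]
vial [625.2 380.4 133. ] [40.9 91.8]
front home [520.5 343.7]
front home [524.9 225.8]
```

Emit:
arm_command([
  [[0,0,0,0,0,-7.15,1],[0,0,0,0,0,-7.15,1],[0,0,0,0,0,-7.15,1],[0,0,0,0,0,-7.15,1],[-3.3,-2.35,0,0,0,0,1],[-3.3,-2.35,0,0,0,0,1],[-3.3,-2.35,0,0,0,0,1],[-3.3,-2.35,0,0,0,0,1],[-3.3,-2.35,0,0,0,0,1],[-3.3,-2.35,0,0,0,0,1]],
], squeeze=20)

```text
clock: 1.1
eef_pos: [437.1, 336.6, 247.9]
tool_rot: [0.063, -3.14, 0.0]
contact_force: [0.2, 0.3, 0.4]
gripper_width: -0.001
grasp_force: 0.0
```

Emit:
arm_command([
  [[0,0,0,0,0,0,1],[0,0,0,0,0,0,1]],
])

```text
clock: 1.3
eef_pos: [436.3, 337.3, 247.7]
tool_rot: [0.061, -3.14, 0.001]
contact_force: [0.7, 0.2, -0.3]
gripper_width: 0.002
grasp_force: 0.0
```

```bash
python3 - <<'E'
from h import *
from scipy.spatial.transform import Rotation as Q
s=get_state(); print(s["eef_pos"],Q.from_rotvec(s["tool_rot"]).as_matrix().round(3),s["gripper_width"],s["contact_force"],r.tips_ahead)
cv2.imwrite("pics/w1.png",vision.snapshot("wrist")); print(vision.camera_info("wrist"))
E
```

```text
[436.34443568 337.26383227 247.65722736] [[-0.999 -0.039 -0.001]
 [-0.039  0.999 -0.   ]
 [ 0.001 -0.    -1.   ]] 0.0017398959124251938 [ 0.69993211  0.23846568 -0.33404143] 17.0
{'vertical_fov': 64.43658864907282, 'cx': 321.90038025567, 'cy': 239.8721268430745, 'extrinsics': array([[-3.97904220e-02, -9.51833915e-01, -3.04021251e-01,
         3.57128776e+02],
       [ 9.99207828e-01, -3.81057299e-02, -1.14747735e-02,
         3.34895437e+02],
       [-6.62873135e-04, -3.04237000e-01,  9.52596141e-01,
         3.73136107e+02],
       [ 0.00000000e+00,  0.00000000e+00,  0.00000000e+00,
         1.00000000e+00]])}
```

View pics/w1.png

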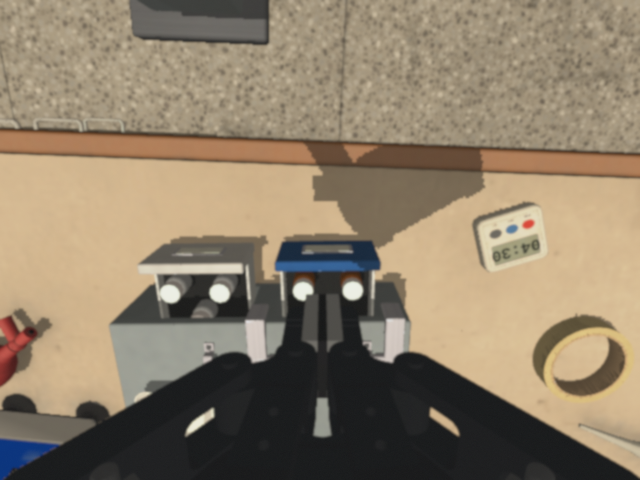

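The wrist view shows the blue front's outer top edge at (276..380, 269), the white one's at (142..244, 272), and the closed fingers below centre.

```bash
python3 - <<'E'
from h import *
for p in[(277,269),(379,270),(141,273),(244,273)]: print(ray("wrist",*p,70))
for p in[(258,372),(396,372),(113,324)]: print(ray("wrist",*p,85))
E
```

```text
[481.6 301.2  70. ]
[479.  388.5  70. ]
[490.  184.3  70. ]
[486.4 272.8  70. ]
[575.2 286.3  85. ]
[570.2 409.4  85. ]
[531.7 162.9  85. ]
```

Emit:
arm_command([
  [[0,0,4,0,0,0,1],[0,0,4,0,0,0,1],[0,0,4,0,0,0,1],[0,0,3,0,0,0,1],[0,0,2,0,0,0,1],[0,0,1,0,0,0,1],[0,0,0,0,0,0,1]],
])

```text
clock: 2.05
eef_pos: [434.8, 338.1, 67.2]
tool_rot: [0.066, -3.139, 0.002]
contact_force: [0.3, 0.1, 0.6]
gripper_width: -0.004
grasp_force: 0.0
```

Emit:
arm_command([
  [[-1,0,0,0,0,0,1],[-1,0,0,0,0,0,1],[-0.5,0,0,0,0,0,1],[-0.5,0,0,0,0,0,1],[-0.5,0,0,0,0,0,1],[-0.5,0,0,0,0,0,1],[-0.5,0,0,0,0,0,1],[-0.5,0,0,0,0,0,1]],
])

```text
clock: 2.85
eef_pos: [486.3, 340.0, 68.3]
tool_rot: [0.064, -3.141, -0.0]
contact_force: [-1.5, 1.1, 1.4]
gripper_width: 0.001
grasp_force: 0.9
```

Emit:
arm_command([
  [[-0.3,0,0,0,0,0,1],[-0.3,0,0,0,0,0,1],[-0.3,0,0,0,0,0,1],[-0.3,0,0,0,0,0,1],[-0.3,0,0,0,0,0,1]],
])

```text
clock: 3.35
eef_pos: [501.1, 340.6, 68.3]
tool_rot: [0.063, -3.141, -0.0]
contact_force: [-1.7, 1.8, -0.1]
gripper_width: 0.003
grasp_force: 0.8
```

Emit:
arm_command([
  [[-0.2,0,0,0,0,0,1],[-0.2,0,0,0,0,0,1]],
])

```text
clock: 3.55
eef_pos: [505.1, 340.7, 68.2]
tool_rot: [0.063, -3.141, -0.0]
contact_force: [-1.3, 1.0, 0.3]
gripper_width: 0.001
grasp_force: 0.8
```

Emit:
arm_command([
  [[-0.1,0,0,0,0,0,1],[-0.1,0,0,0,0,0,1]],
])

```text
clock: 3.75
eef_pos: [507.0, 340.7, 68.3]
tool_rot: [0.063, -3.141, -0.0]
contact_force: [-1.5, 1.3, -0.5]
gripper_width: -0.004
grasp_force: 0.8
```

Emit:
arm_command([
  [[-0.1,0,0,0,0,0,1],[-0.1,0,0,0,0,0,1]],
])

```text
clock: 3.95
eef_pos: [509.0, 340.8, 68.3]
tool_rot: [0.064, -3.141, -0.0]
contact_force: [-1.6, 1.6, -0.6]
gripper_width: -0.004
grasp_force: 0.8
```

Emit:
arm_command([
  [[-0.1,0,0,0,0,0,1],[-0.1,0,0,0,0,0,1]],
])

```text
clock: 4.15
eef_pos: [511.0, 340.9, 68.3]
tool_rot: [0.064, -3.141, -0.0]
contact_force: [-2.2, 0.9, -0.2]
gripper_width: -0.001
grasp_force: 0.8
```

Emit:
arm_command([
  [[-0.1,0,0,0,0,0,1],[0,0,0,0,0,0,1]],
])

```text
clock: 4.35
eef_pos: [512.2, 340.8, 68.3]
tool_rot: [-0.063, 3.141, -0.0]
contact_force: [-0.5, 0.8, -0.5]
gripper_width: 0.002
grasp_force: 0.4
```

Emit:
arm_command([
  [[-0.1,0,0,0,0,0,1],[0,0,0,0,0,0,1]],
])

```text
clock: 4.55
eef_pos: [512.7, 340.9, 68.3]
tool_rot: [0.064, -3.14, 0.001]
contact_force: [-3.0, 0.1, 1.8]
gripper_width: -0.0
grasp_force: 1.9
```

Emit:
arm_command([
  [[-0.05,0,0,0,0,0,1],[0,0,0,0,0,0,1]],
])

```text
clock: 4.75
eef_pos: [512.7, 340.8, 68.3]
tool_rot: [0.064, -3.139, 0.001]
contact_force: [-6.3, -0.2, 3.9]
gripper_width: -0.002
grasp_force: 3.4
```

Emit:
arm_command([
  [[-0.05,0,0,0,0,0,1],[0,0,0,0,0,0,1]],
])

```text
clock: 4.95
eef_pos: [512.8, 340.9, 68.3]
tool_rot: [0.064, -3.138, 0.001]
contact_force: [-10.4, -1.2, 3.8]
gripper_width: 0.004
grasp_force: 4.9
```

Emit:
arm_command([
  [[0.3,0,0,0,0,0,1],[2,0,0,0,0,0,1],[3,0,0,0,0,0,1],[2,0,0,0,0,0,1],[0,-3,0,0,0,0,1],[0,-3,0,0,0,0,1],[0,-3,0,0,0,0,1],[0,-2.4,0,0,0,0,1],[0,0,0,0,0,0,1],[0,0,0,0,0,0,1]],
])

```text
clock: 5.95
eef_pos: [446.1, 224.0, 68.7]
tool_rot: [-0.061, 3.14, 0.001]
contact_force: [0.4, -0.4, 0.4]
gripper_width: -0.003
grasp_force: 0.0
```

Emit:
arm_command([
  [[-1,0,0,0,0,0,1],[-1,0,0,0,0,0,1],[-0.5,0,0,0,0,0,1],[-0.5,0,0,0,0,0,1],[-0.5,0,0,0,0,0,1],[-0.5,0,0,0,0,0,1],[-0.5,0,0,0,0,0,1],[-0.5,0,0,0,0,0,1]],
])

```text
clock: 6.75
eef_pos: [495.8, 226.2, 68.2]
tool_rot: [0.063, -3.141, -0.0]
contact_force: [-1.9, 0.8, -0.7]
gripper_width: 0.001
grasp_force: 0.9
```

Emit:
arm_command([
  [[-0.3,0,0,0,0,0,1],[-0.3,0,0,0,0,0,1],[-0.3,0,0,0,0,0,1],[-0.3,0,0,0,0,0,1],[-0.2,0,0,0,0,0,1]],
])

```text
clock: 7.25
eef_pos: [509.8, 226.7, 68.3]
tool_rot: [0.063, -3.141, 0.0]
contact_force: [-0.4, 1.6, -0.4]
gripper_width: 0.001
grasp_force: 0.8
```

Emit:
arm_command([
  [[-0.2,0,0,0,0,0,1],[-0.2,0,0,0,0,0,1]],
])

```text
clock: 7.45
eef_pos: [513.6, 226.9, 68.3]
tool_rot: [0.064, -3.141, -0.0]
contact_force: [-2.4, 1.1, -0.7]
gripper_width: -0.002
grasp_force: 0.8
```

Emit:
arm_command([
  [[-0.1,0,0,0,0,0,1],[-0.1,0,0,0,0,0,1]],
])

```text
clock: 7.65
eef_pos: [515.6, 226.9, 68.3]
tool_rot: [0.063, -3.141, 0.0]
contact_force: [-1.4, 1.0, -1.5]
gripper_width: 0.001
grasp_force: 0.8
```

Emit:
arm_command([
  [[-0.1,0,0,0,0,0,1],[0,0,0,0,0,0,1]],
])

```text
clock: 7.85
eef_pos: [516.7, 226.9, 68.3]
tool_rot: [-0.063, 3.141, -0.0]
contact_force: [-0.8, 0.3, -1.0]
gripper_width: -0.003
grasp_force: 0.4
```

Emit:
arm_command([
  [[-0.1,0,0,0,0,0,1],[0,0,0,0,0,0,1]],
])

```text
clock: 8.05
eef_pos: [517.7, 227.0, 68.4]
tool_rot: [-0.063, 3.141, -0.0]
contact_force: [-0.4, -0.3, -0.5]
gripper_width: 0.004
grasp_force: 0.4
```

Emit:
arm_command([
  [[-0.05,0,0,0,0,0,1],[0,0,0,0,0,0,1]],
])

```text
clock: 8.25
eef_pos: [518.1, 227.0, 68.4]
tool_rot: [-0.063, 3.141, 0.0]
contact_force: [-1.6, 0.7, -0.1]
gripper_width: 0.002
grasp_force: 0.6
```

Emit:
arm_command([
  [[-0.05,0,0,0,0,0,1],[0,0,0,0,0,0,1]],
])

```text
clock: 8.45
eef_pos: [518.4, 227.1, 68.4]
tool_rot: [0.063, -3.141, 0.0]
contact_force: [-2.8, -0.3, 1.0]
gripper_width: 0.001
grasp_force: 1.6
```

Emit:
arm_command([
  [[-0.05,0,0,0,0,0,1],[0,0,0,0,0,0,1]],
])

```text
clock: 8.65
eef_pos: [518.5, 227.0, 68.3]
tool_rot: [0.064, -3.139, 0.0]
contact_force: [-7.5, -1.9, 3.1]
gripper_width: 0.001
grasp_force: 3.3
```

Emit:
arm_command([
  [[-0.04,0,0,0,0,0,1],[0,0,0,0,0,0,1]],
])

```text
clock: 8.85
eef_pos: [518.5, 227.0, 68.4]
tool_rot: [0.064, -3.138, 0.001]
contact_force: [-9.3, -0.9, 5.0]
gripper_width: 0.003
grasp_force: 4.5
```

Emit:
arm_command([
  [[0.3,0,0,0,0,0,1],[2,0,0,0,0,0,1],[3,0,0,0,0,0,1],[3,0,0,0,0,0,1],[0,0,-4,0,0,0,1],[0,0,-4,0,0,0,1],[0,0,-4,0,0,0,1],[0,0,-4,0,0,0,1],[0,0,0,0,0,0,1],[0,0,0,0,0,0,1]],
])

```text
clock: 9.85
eef_pos: [437.1, 223.9, 229.3]
tool_rot: [-0.063, 3.138, 0.002]
contact_force: [0.4, 0.1, -0.7]
gripper_width: -0.001
grasp_force: 0.0
```

```bash
python3 - <<'E'
from h import *
print(get_state()["eef_pos"])
im=vision.snapshot("wrist"); w=vision.camera_info("wrist"); 
t=vision.snapshot("top")
for n,im_,i in(("w",im,w),("t",t,vision.camera_info("top"))):
    m=cv2.inRange(cv2.cvtColor(im_,cv2.COLOR_BGR2HSV),(3,170,120),(18,255,255))
    k,l,s,c=cv2.connectedComponentsWithStats(m)
    for j in range(1,k):
        if s[j,4]>12: print(n,s[j],c[j],ray("",*c[j],113,i))
c=cv2.resize(t[200:300,190:315],None,fx=4,fy=4,interpolation=cv2.INTER_CUBIC)
out=np.zeros((480,800,3),np.uint8); out[:400,:500]=c; cv2.imwrite("pics/t2.png",out[:400,:500]); cv2.imwrite("pics/w2.png",im)
E
```

```text
[437.13107263 223.90435101 229.3079341 ]
t [ 77 191   5   5  17] [ 78.82352941 193.05882353] [708.4 729.6 113. ]
t [228 242   4   6  22] [229.63636364 244.31818182] [562.9 336.  113. ]
```

View pics/w2.png

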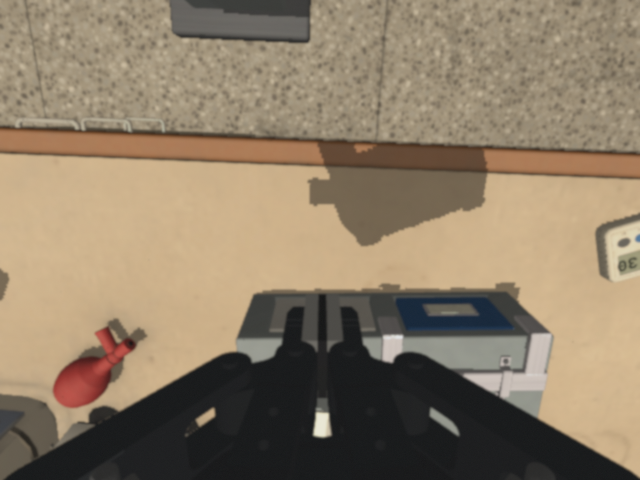

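View pics/t2.png

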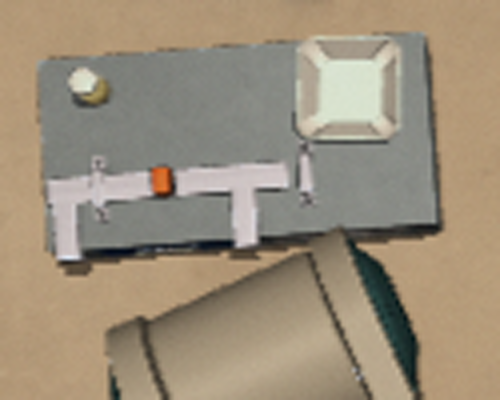

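Both drawers look flush in the two views, with the hook tabs clear of them. The post is still at about (562,335) and the bystanders have not moved.

Emit:
arm_command([
  [[-3.2,3.7,0,0,0,0,1],[-3.2,3.7,0,0,0,0,1],[-3.2,3.7,0,0,0,0,1],[-3.2,3.7,0,0,0,0,1],[0,0,0,0,0,0,1],[0,0,0,0,0,0,1]],
])

```text
clock: 10.55
eef_pos: [558.2, 377.0, 223.9]
tool_rot: [0.064, -3.136, 0.005]
contact_force: [-0.9, 0.1, 0.3]
gripper_width: -0.003
grasp_force: 0.0
```

Emit:
arm_command([
  [[0,0,3,0,0,0,1],[0,0,3,0,0,0,1],[0,0,2,0,0,0,1],[0,0,1.4,0,0,0,1],[0,0,0,0,0,0,1],[0,0,0,0,0,0,1]],
])

```text
clock: 11.15
eef_pos: [558.6, 376.6, 136.0]
tool_rot: [-0.063, 3.139, 0.002]
contact_force: [-1.0, 0.5, 0.3]
gripper_width: 0.003
grasp_force: 0.0
```

Emit:
arm_command([
  [[0,0,1,0,0,0,1],[0,0,0.5,0,0,0,1],[0,0,0.3,0,0,0,1],[0,0,0,0,0,0,1],[0,0,0,0,0,0,1]],
])

```text
clock: 11.65
eef_pos: [558.5, 376.9, 116.4]
tool_rot: [-0.063, 3.141, 0.0]
contact_force: [0.8, -0.2, -0.9]
gripper_width: 0.003
grasp_force: 0.0
```

Emit:
arm_command([
  [[0,-0.5,0,0,0,0,1],[0,-0.5,0,0,0,0,1],[0,-0.4,0,0,0,0,1],[0,-0.3,0,0,0,0,1],[0,-0.3,0,0,0,0,1],[0,-0.3,0,0,0,0,1]],
])

```text
clock: 12.25
eef_pos: [559.4, 353.8, 116.5]
tool_rot: [-0.064, 3.141, 0.001]
contact_force: [0.8, 1.9, -0.6]
gripper_width: 0.004
grasp_force: 0.8
```

Emit:
arm_command([
  [[0,-0.3,0,0,0,0,1],[0,-0.3,0,0,0,0,1],[0,-0.3,0,0,0,0,1],[0,-0.3,0,0,0,0,1],[0,-0.3,0,0,0,0,1],[0,-0.3,0,0,0,0,1],[0,-0.3,0,0,0,0,1],[0,-0.3,0,0,0,0,1],[0,-0.3,0,0,0,0,1]],
])

```text
clock: 13.15
eef_pos: [560.5, 326.6, 116.4]
tool_rot: [-0.063, 3.141, 0.0]
contact_force: [1.5, 2.1, 0.7]
gripper_width: -0.001
grasp_force: 0.8
```

Emit:
arm_command([
  [[0,-0.2,0,0,0,0,1],[0,-0.2,0,0,0,0,1]],
])

```text
clock: 13.35
eef_pos: [560.6, 322.7, 116.4]
tool_rot: [-0.063, 3.141, 0.0]
contact_force: [1.8, 2.6, 0.8]
gripper_width: 0.002
grasp_force: 0.8
```

Emit:
arm_command([
  [[0,-0.1,0,0,0,0,1],[0,-0.1,0,0,0,0,1]],
])

```text
clock: 13.55
eef_pos: [560.7, 320.8, 116.3]
tool_rot: [0.063, -3.141, -0.0]
contact_force: [1.2, 2.0, 0.1]
gripper_width: -0.005
grasp_force: 0.8
```

Emit:
arm_command([
  [[0,-0.1,0,0,0,0,1],[0,-0.1,0,0,0,0,1]],
])

```text
clock: 13.75
eef_pos: [560.8, 318.9, 116.4]
tool_rot: [-0.064, 3.141, 0.0]
contact_force: [1.5, 0.8, 0.4]
gripper_width: -0.001
grasp_force: 0.8
```

Emit:
arm_command([
  [[0,-0.1,0,0,0,0,1],[0,-0.1,0,0,0,0,1]],
])

```text
clock: 13.95
eef_pos: [560.8, 318.2, 116.4]
tool_rot: [-0.065, 3.14, 0.005]
contact_force: [1.7, 10.4, -0.0]
gripper_width: 0.004
grasp_force: 5.0
```

Emit:
arm_command([
  [[0,-0.1,0,0,0,0,1],[0,0,0,0,0,0,1]],
])

```text
clock: 14.15
eef_pos: [560.7, 318.1, 116.5]
tool_rot: [-0.066, 3.14, 0.007]
contact_force: [2.8, 11.7, -2.1]
gripper_width: 0.0
grasp_force: 5.6
```

Emit:
arm_command([
  [[0,-0.1,0,0,0,0,1],[0,0,0,0,0,0,1]],
])

```text
clock: 14.35
eef_pos: [560.7, 318.0, 116.5]
tool_rot: [-0.067, 3.139, 0.01]
contact_force: [3.2, 14.9, -2.0]
gripper_width: 0.003
grasp_force: 7.2
```

Emit:
arm_command([
  [[0,0.5,0,0,0,0,1],[0,1,0,0,0,0,1],[0,1,0,0,0,0,1],[0,0,-3,0,0,0,1],[0,0,-4,0,0,0,1],[0,0,-4,0,0,0,1],[4,0,0,0,0,0,1],[4,0,0,0,0,0,1],[4,0,0,0,0,0,1],[4,0,0,0,0,0,1]],
])

```text
clock: 15.35
eef_pos: [398.4, 333.4, 226.2]
tool_rot: [0.063, -3.141, 0.001]
contact_force: [-0.7, 0.9, 0.2]
gripper_width: 0.002
grasp_force: 0.0
```

Emit:
arm_command([
  [[2,3,0,0,0,0,1],[2,3,0,0,0,0,1],[2,3,0,0,0,0,1],[0,0,0,0,0,0,1],[0,0,0,0,0,0,1]],
])

```text
clock: 15.85
eef_pos: [336.0, 421.4, 226.2]
tool_rot: [-0.066, 3.141, -0.001]
contact_force: [-0.4, -0.1, 0.7]
gripper_width: 0.001
grasp_force: 0.0
```

```bash
python3 - <<'E'
from h import *
t=vision.snapshot("top")
m=cv2.inRange(cv2.cvtColor(t,cv2.COLOR_BGR2HSV),(3,170,120),(18,255,255)); m[:200]=0
ys,xs=np.nonzero(m[:,:320]); print(len(xs),ray("top",xs.mean(),ys.mean(),113),get_state()["eef_pos"])
cv2.imwrite("pics/t3.png",cv2.resize(t[195:295,190:315],None,fx=6,fy=6,interpolation=cv2.INTER_CUBIC))
E
```

```text
27 [550.6 321.4 113. ] [336.56186841 420.8144072  226.21245609]
```

View pics/t3.png

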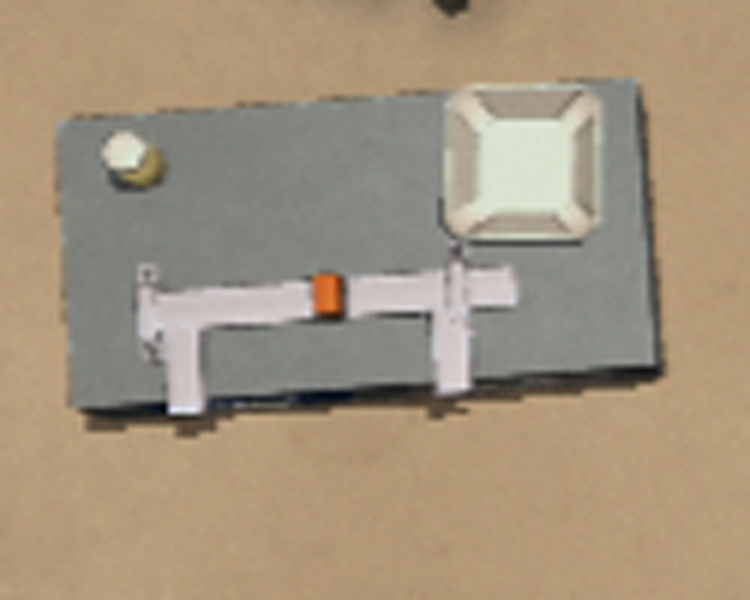

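```bash
python3 - <<'E'
from h import *
def cen(t,x0):
    b=t[235:255,x0-8:x0+9].astype(float); w=np.clip(b[...,2]-b[...,1]-60,0,None)
    ys,xs=np.mgrid[235:255,x0-8:x0+9]; c=((w*xs).sum()/w.sum(),(w*ys).sum()/w.sum()); return c,ray("top",*c,113)
a=cen(cv2.imread("pics/top1.png"),230); b=cen(vision.snapshot("top"),245); print(a,b,np.linalg.norm(a[1]-b[1]))
E
```

```text
((np.float64(229.68965517241378), np.float64(244.3843813387424)), array([562.7, 335.8, 113. ])) ((np.float64(243.96098104793757), np.float64(243.43924191750278)), array([564.2, 298.6, 113. ])) 37.23022965279692
```

The bar moved about 37–38 mm and came up rigid at its stop: about 2 mm more command gave only 0.2 mm of travel. Both tabs now stand before the drawer fronts, and the vial and boat have not moved.

```bash
python3 -c "
from workcell import job
print(job.close_job())"
```

```text
the job is handed in; nothing more can be done
None
```

I pushed both drawers home to their stops, then pushed the lock bar right to its hard stop (about 37–38 mm measured of the nominal 40), and handed the job in; the highest force reported was about 15 N, and the vial and boat on the store stayed put.

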